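# Switch off the hot tint unit with the lid hook

## Robot

A 6-joint arm with a two-finger parallel gripper is mounted at the origin on the work surface. World frame = base frame: x ahead of the robot, y to its left, z up, the work surface at z = 0. Lengths are in m, angles in rad, forces in N, time in s.
With the tool pointing down it reaches from about 0.35 to 0.875 m from the base axis. Payload 4.2 kg.
Tool frame: the origin (TCP) lies midway between the tips of the shut fingers; the grasp point (between the pads) lies grasp_offset behind it (grasp_offset is the distance from the TCP to the grasp point, in m); z points along the fingers, y is the direction in which the jaws open and shut (so a half turn about z gives the same grasp; the last joint's range is limited). The gripper opens to 87 mm and grips with 3 to 60 N. Pads are 19 mm wide; open, the fingers measure 117 mm over their backs; the gripper's body (75 mm by 190 mm) begins 51 mm behind the grasp point.
Start: joints at [1.379, 0.385, 0.008, 0, -1.194, -0.259], TCP at [0.272, 0.563, 0.223] pointing down, gripper open.
Joint ranges: [-3.14, 3.14], [-1.21, 2.06], [-1.07, 1.41], [-3.16, 2.05], [-2.99, -0.16], [-3.1, 3.1]. Speed limits (rad/s): [2.79, 2.79, 3.14, 3.14, 3.14, 3.14].

## Interface

Orientations are given as [roll, pitch, yaw] about the fixed x, y, z axes, in that order (R = Rz(yaw) Ry(pitch) Rx(roll)).
In Python, from bench import get_obs, snapshot, hand_in, grasp_offset gives the robot as it stands.
- The arm moves only by the tool carry_out, never from a script. Its argument "targets" is one flat list of numbers, 7 for each row, row after row: the shift along the world's x, y, z in m, then the turn, a rotation vector about the world's x, y, z in rad, then the finger opening in m, from 0 to 0.087. A call has 1 to 5 rows; each row is the pose to reach, as a shift and turn from the pose measured when the call began; what a row does not reach only later rows make up. A row lasts 1/8 s, in which the tool goes at most 62.5 mm and 10.7 degrees, less where a joint would pass 70% of its speed; a pose out of reach is approached as far as the arm can. A call with a gripper value outside its range is refused whole. The fingers move at their own pace and stop on an object; "grip_force" is the grip in N (left out, the last holds). Time passes only in rows, so rows that repeat a pose let the fingers close. It gives the time, the measured TCP pose, the force and the opening at its end, in the units of the state.
- get_obs(): the state, without advancing time (a new reading comes with each control period).
- snapshot(name): name is "scene" or "top" or "wrist"; returns a dict with "color" (384x512x3 uint8, red, green, blue), "camera_matrix" (3x3 intrinsics, pixels), "k1" (the pictures are not rectified: a ray, as slopes to the right and down, at radius r is drawn at 1 + k1 r^2 times it, then the intrinsics apply), "cam_to_world" (4x4, takes a point from camera to world coordinates). Camera axes: x right, y up, looking along -z (the intrinsics and any distortion apply to the point x, -y, -z); pixel columns grow to the right and rows downward; lengths in m; the calibration is good to about 2 mm. A picture is of the moment at which its call begins. There is no depth.
- hand_in(): hands the job in, once; it reports no verdict.
The state is a dict: "clock": time; "q": joint angles; "joint_velocities": joint speeds; "tau": joint torques, N m; "tool_pos": TCP position; "eef_rot": TCP orientation; "force": force on the tool from outside, world axes, zero at the start; "wrist_torque": the same for the moment, N m; "gripper_width": finger opening in m.
Only numpy, scipy, OpenCV 4.12 (cv2) and the standard library are available. Lean on these libraries where they do the work, as an engineer would, in place of code of your own. Each camera call takes 0.05 s, during which the arm holds its last target. There are 200 camera calls.

## Task

The lens tint unit is still scalding, so switch its heater off with the lid hook and keep the gripper itself off the unit and its switch. Pull the hook out of its two spring clips, reach over the splash guard with it and with its bent end pull the toggle behind the guard fully over to the front, then press the hook fully home in both clips again and let go. Do not disturb the tray and the bottles around.

Things in the scene. Friction and masses are not known exactly. Their poses are not given: they have to be found in the camera images.
- tint_unit: Fixed bench unit with two hot lens-tint tanks: steel case, black deck with two steel lids bearing wire loops, upright splash guard, and behind the guard a grey electrics box with the switch. 300 mm wide (y), 290 deep (x -147 to 145 mm). Origin: on the bench under its centre; x to the rear, z up. Deck 130 mm high, lid loops 158. Box: x 62 to 145 mm, top 118 mm high (126 at the toggle's collar)
- guard_top (a point): Middle of the top edge of the splash guard, an upright steel sheet 4 to 7 mm thick across the unit's full 300 mm width, at x 60 mm of the unit; the edge is 202 mm above the bench
- switch (a joint): Heater toggle behind the guard, rad: 0 = leaning 0.40 rad to the rear (on), 0.80 = leaning 0.40 rad to the front (off, its stop). Starts at 0 to 0.10. It turns about the unit's y direction through x 105, y 40, z 124 mm of the unit, takes 1 to 2 N near its tip and stays where it is left
- switch_tip (a point): Centre of the 12 mm ball at the end of the toggle, 46 mm from its pivot, on a 9 mm round steel stem. On: x 123, y 40, z 166 mm of the unit; off: x 87, y 40, z 166 mm
- bracket: Fixed bracket of bent steel strip on the bench to the left or right of the unit: 4 mm base strip and two upright arms 110 mm apart, 34 mm wide, each with a spring clip on top. Between the arms nothing stands above the base strip. Origin: on the bench under its middle; x runs along the rod's place (arms at x -55 and +55 mm), z up
- clip_seat (a point): Midway between the two C-shaped spring clips (12 mm long, 26 wide, open upwards), where the middle of the grip lies when the rod is fully home: its axis is 110 mm above the bench. The rod snaps out straight up, and in straight down; both clips together take 8 to 20 N either way. Flared lips, 25 mm apart at the top, 123 mm above the bench, lead it in
- hook: Lid hook, 0.2 to 0.33 kg: straight 14 mm steel rod with a flat-sided black grip (80 long, 20 wide, 24 mm high) between the clips. Origin: middle of the grip, on the rod's axis; x along the rod to the bent end, z up. Starts level, home in both clips, origin at point clip_seat, axes as the bracket's. Balances about 30 mm ahead of the origin; ends behind the grip in an eye, x -98 to -130 mm
- hook_tip (a point): Lower end of the hook's bent leg: at x 190 mm the 14 mm rod bends straight down and ends 75 mm below the rod's axis (x 190, y 0, z -75 mm of the hook)
- job_tray: Loose open grey plastic tray, 200 x 130 x 32 mm, with a lens in it, on the other side of the unit from the bracket; to be left alone. Origin: centre of its underside
- cleaner: Loose white bottle, 42 mm in diameter, 120 mm high, behind the unit; to be left alone. Origin: centre of its underside
- dye_jar: Loose brown jar with black cap, 54 mm in diameter, 65 mm high, behind the unit; to be left alone. Origin: centre of its underside
There are look-alikes about, which are no part of the job. What is meant by the bracket is not red, and is the smaller of those in its own colour.

How it is judged:
By the outcome, as a careful person would: the job done as asked, in the order asked, and still so for the second after the job is handed in, with the robot touching nothing.
It also fails if it takes over 66 s, if anything falls off the work surface, if the arm or the gripper's body presses on something with over 40 N, if the wrist force passes 120 N, or if a joint passes its speed limit or range.

## Working session

There is one attempt and no reset: what is moved stays moved. The work goes in short steps, Python scripts to look and compute and a tool call to move; the robot and the scene stay as the last step left them, time stands still between calls to the robot, and variables do not carry over. Pictures are saved under pics/ and viewed, about 8 in all and at most 12, crops included, and the job is handed in when it is done.

Besides the shell and the picture viewer there is one more tool, called after "Emit:" by a JSON object that holds its "op" and its "data", one argument or row to a line. carry_out: Moves the arm, as the interface text tells. Its arguments: {"type":"object","properties":{"targets":{"type":"array"},"grip_force":{"type":"number"}},"required":["targets"]}

```bash
mkdir -p pics; ls; cat > h.py <<'E'
import numpy as np, cv2
from bench import get_obs, snapshot, grasp_offset
def snap(n,f):
    s=snapshot(n); cv2.imwrite('pics/'+f+'.png',s['color'][:,:,::-1]); np.savez('pics/'+f+'.npz',**{k:s[k] for k in('color','camera_matrix','k1','cam_to_world')}); return s
def load(f): return np.load('pics/'+f+'.npz')
def ray(s,u,v):
    K=np.array(s['camera_matrix']);T=np.array(s['cam_to_world'])
    d=cv2.undistortPoints(np.array([[[u,v]]],float),K,np.array([float(s['k1']),0,0,0,0]))[0,0]
    w=T[:3,:3]@np.array([d[0],-d[1],-1]); return T[:3,3],w/np.linalg.norm(w)
def onz(s,u,v,z):
    o,w=ray(s,u,v); return o+w*(z-o[2])/w[2]
def proj(s,p):
    T=np.array(s['cam_to_world']);c=T[:3,:3].T@(np.array(p)-T[:3,3]);x=np.array([c[0],-c[1],-c[2]])
    return cv2.projectPoints(x[None],np.zeros(3),np.zeros(3),np.array(s['camera_matrix']),np.array([float(s['k1']),0,0,0,0]))[0][0,0]
def tri(a,b):
    (o1,w1),(o2,w2)=a,b
    t=np.linalg.lstsq(np.c_[w1,-w2],o2-o1,rcond=None)[0]; p,q=o1+w1*t[0],o2+w2*t[1]
    return (p+q)/2,np.linalg.norm(p-q)
E
python3 - <<'E'
from h import *
print(get_obs(),grasp_offset)
a=snap('scene','s1');b=snap('top','t1')
print(a['cam_to_world'],b['cam_to_world'],a['camera_matrix'],b['camera_matrix'],a['k1'],b['k1'])
cv2.imwrite('pics/st.png',cv2.resize(np.vstack([a['color']])[:,:,::-1],(800,600),interpolation=cv2.INTER_CUBIC))
cv2.imwrite('pics/tt.png',cv2.resize(np.vstack([b['color']])[:,:,::-1],(800,600),interpolation=cv2.INTER_CUBIC))
E
```

```text
pics
{'clock': 0.0, 'q': array([ 1.37858526e+00,  3.85554108e-01,  6.60204055e-03, -5.12254695e-04,
       -1.19399409e+00, -2.58618601e-01]), 'joint_velocities': array([-0.00073143, -0.0001592 , -0.00077549, -0.00065998,  0.00101207,
       -0.00134682]), 'tau': array([-9.93902286e-04, -3.90662169e+01,  1.87403387e+01,  4.21998248e+00,
        1.10319440e-02, -1.91099930e-04]), 'tool_pos': array([0.27202489, 0.56201387, 0.22144981]), 'eef_rot': array([ 3.13939257e+00, -8.97341338e-05, -4.51018565e-01]), 'force': array([0.07741084, 0.39512479, 0.47482028]), 'wrist_torque': array([-0.00092461, -0.0027987 , -0.02121001]), 'gripper_width': 0.08681647657261203} 0.0187
[[-0.7206879  -0.53826945  0.43689237  1.21345858]
 [ 0.69325805 -0.5609207   0.45250552  0.66651106]
 [ 0.00149208  0.6289944   0.7774084   1.35101953]
 [ 0.          0.          0.          1.        ]] [[-0.02011777  0.98509987 -0.1708026   0.30333556]
 [-0.99967848 -0.01718245  0.01864651 -0.02388185]
 [ 0.01543387  0.17112281  0.98512881  1.41721924]
 [ 0.          0.          0.          1.        ]] [[499.74750092   0.         248.53284372]
 [  0.         499.74750092 197.46334372]
 [  0.           0.           1.        ]] [[408.29290873   0.         256.3513774 ]
 [  0.         408.29290873 201.30661325]
 [  0.           0.           1.        ]] -0.20825416666505753 -0.07366253510160385
```

View pics/tt.png

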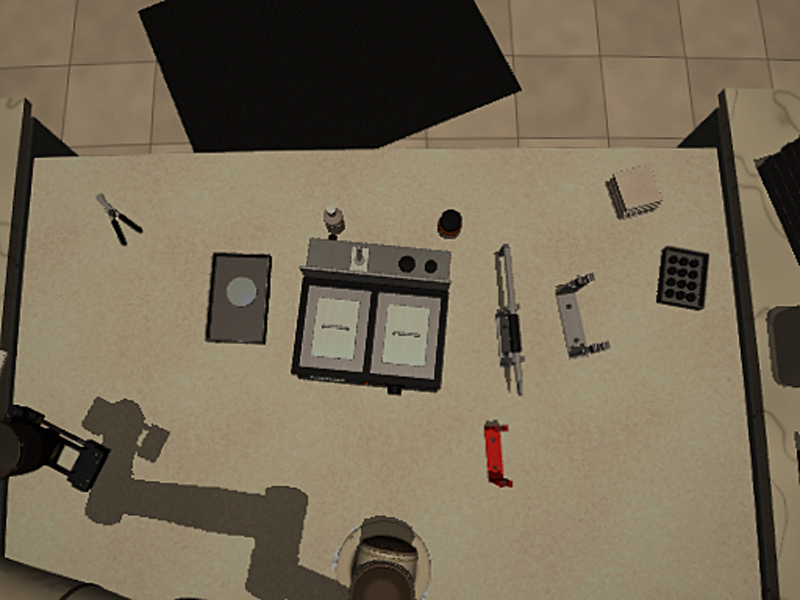

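View pics/st.png

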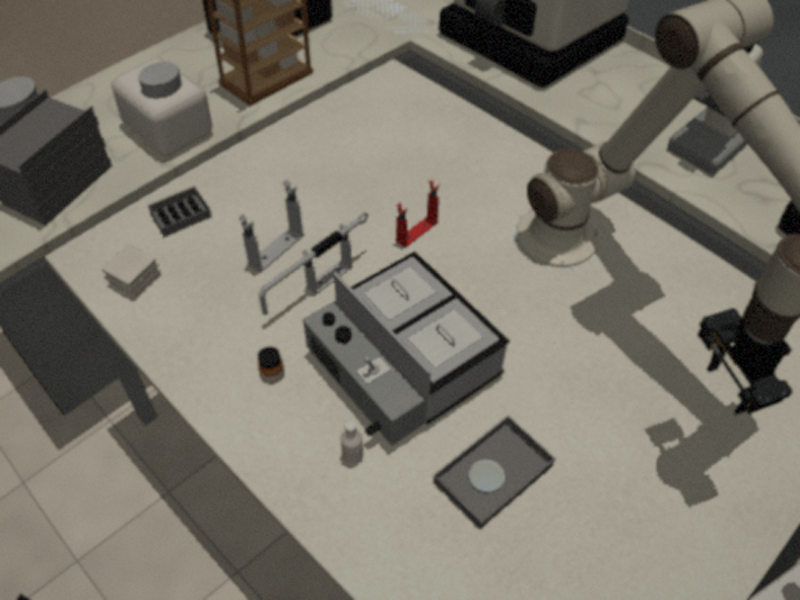

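The top view shows the hook on its grey bracket to the right of the unit, grip near (509,330) and bent end to the rear near (503,247). The tray is to the left, the bottles are behind and the toggle is at about (360,258). The scene view agrees, with an empty larger grey bracket and a red one as look-alikes. Next: an enlarged top view for exact pixels.

```bash
python3 - <<'E'
from h import *
t=load('t1')['color'];s=load('s1')['color']
a=cv2.resize(t[145:260,185:345,::-1],None,fx=5,fy=5,interpolation=cv2.INTER_CUBIC)
cv2.imwrite('pics/tc.png',cv2.convertScaleAbs(a,alpha=1.5))
b=cv2.resize(s[120:240,150:310,::-1],None,fx=5,fy=5,interpolation=cv2.INTER_CUBIC)
cv2.imwrite('pics/sc.png',cv2.convertScaleAbs(b,alpha=1.4))
E
```

```text
(no output)
```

View pics/tc.png

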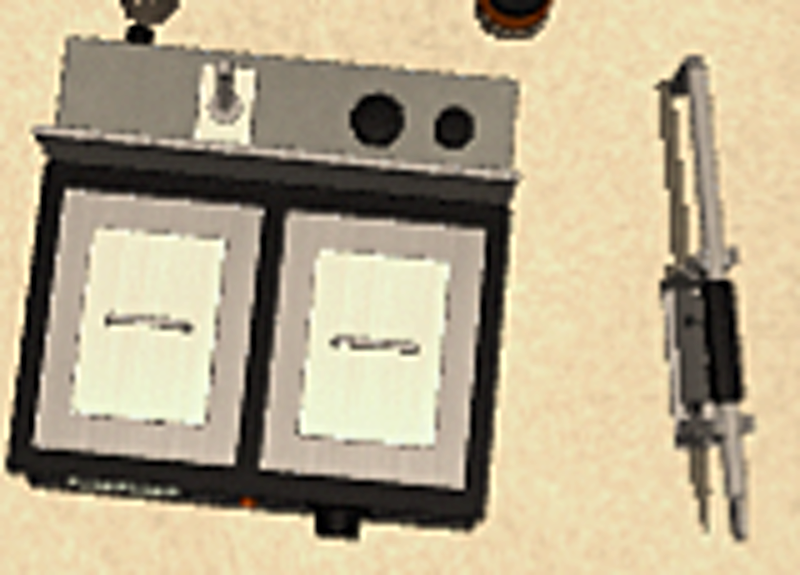

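View pics/sc.png

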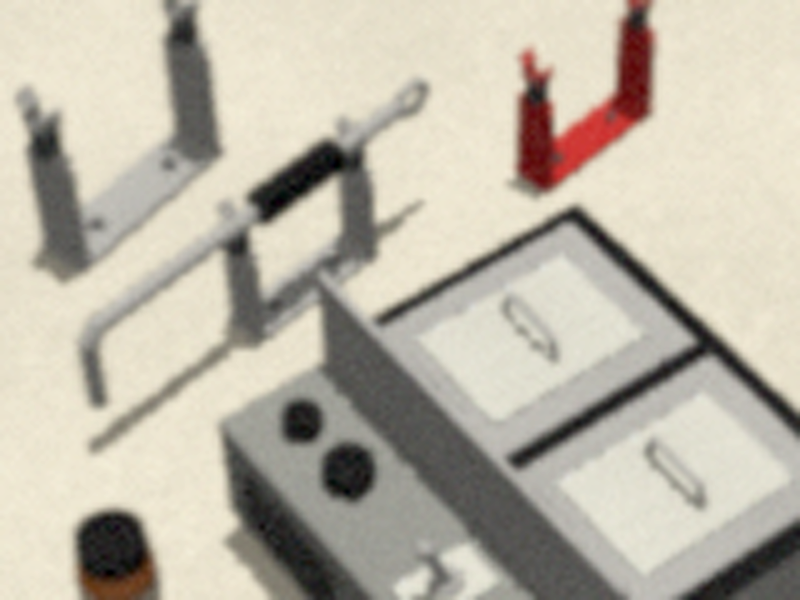

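Top crop: grip centre at (724,340), rod from the bend (693,62) to the eye (740,535), guard top corners at (38,131) and (519,179). Scene crop: grip centre about (298,180), bend about (90,335), right guard corner (322,275).

```bash
python3 - <<'E'
from h import *
t=load('t1');s=load('s1')
T=lambda u,v:(185+(u+.5)/5-.5,145+(v+.5)/5-.5)
S=lambda u,v:(150+(u+.5)/5-.5,120+(v+.5)/5-.5)
g=onz(t,*T(724,341),.122);print('grip',g, 'tri',tri(ray(t,*T(724,341)),ray(s,*S(298,180))))
e=[onz(t,*T(719,281),.122),onz(t,*T(731,401),.122)];print('len',np.linalg.norm(e[0]-e[1]))
b=onz(t,*T(695,62),.110);y=onz(t,*T(740,538),.110);d=b-y
print('bend,eye',b,y,'L',np.linalg.norm(d),'yaw',np.arctan2(d[1],d[0]))
# grip mask axis
c=t['color'].astype(int);m=(c.max(2)<45)[196:230,320:340];vv,uu=np.nonzero(m);P=np.array([onz(t,u+320,v+196,.118)[:2] for u,v in zip(uu,vv)])
w,V=np.linalg.eigh(np.cov(P.T));print('mask',len(P),P.mean(0),V[:,1],np.arctan2(*(V[::-1,1]*np.sign(V[0,1]))))
l=onz(t,*T(37,131),.202);r=onz(t,*T(519,179),.202);d=l-r
psi=np.arctan2(-d[0],d[1]);print('guard',l,r,np.linalg.norm(d),(l+r)/2,psi)
print('guard r tri',tri(ray(t,*T(519,179)),ray(s,*S(322,272))))
R=lambda a:np.array([[np.cos(a),-np.sin(a)],[np.sin(a),np.cos(a)]])
o=((l+r)/2)[:2]-R(psi)@[.060,0];print('unit o',o)
fl,fr=onz(t,*T(10,470),.13),onz(t,*T(478,527),.13);d=fl-fr
print('front corners',fl,fr,np.linalg.norm(d),np.arctan2(-d[0],d[1]),'pred',o+R(psi)@[-.147,.15],o+R(psi)@[-.147,-.15])
tip=o+R(psi)@[.123,.04];print('tip pred',tip,'px crop',(proj(t,[*tip,.166])-[185,145])*5,'ball view',onz(t,*T(224,100),.166))
E
```

```text
grip [ 0.48622766 -0.28294385  0.122     ] tri (array([ 0.48666344, -0.28369619,  0.11100934]), np.float64(0.003548647058426021))
len 0.07828598724268672
bend,eye [ 0.67583996 -0.27563651  0.11      ] [ 0.36035567 -0.28943935  0.11      ] L 0.3157860917970537 yaw 0.04372339800152442
mask 204 [ 0.48814142 -0.2759336 ] [-0.9992182  -0.03953471] 0.03954501189919692
guard [0.61220538 0.14814021 0.202     ] [ 0.57711967 -0.14606659  0.202     ] 0.2962914986763521 [0.59466252 0.00103681 0.202     ] -0.11869467873944173
guard r tri (array([ 0.57784413, -0.14620659,  0.19773802]), np.float64(0.0007279183758979691))
unit o [0.53508468 0.00814178]
front corners [0.41111546 0.1739064  0.13      ] [ 0.36994614 -0.12005559  0.13      ] 0.2968308727762632 -0.1391447922338418 pred [0.40688139 0.17449356] [ 0.37135654 -0.12339565]
tip pred [0.66195591 0.03329515] px crop [224.76248727  63.57988796] ball view [0.63945533 0.0352237  0.166     ]
```

Emit:
{"op": "carry_out", "data": {
  "targets": [0.01,-0.03,0.05,0,0,0.1,0.087,0.02,-0.07,0.09,0,0,0.2,0.087,0.035,-0.125,0.11,0,0,0.3,0.087,0.05,-0.18,0.11,0,0,0.4,0.087,0.065,-0.24,0.11,0,0,0.493,0.087]
}}

```text
clock: 0.72
tool_pos: [0.337, 0.3203, 0.3314]
eef_rot: [3.14, 0.0, 0.046]
force: [1.3, -0.2, -0.2]
gripper_width: 0.0869
```

Emit:
{"op": "carry_out", "data": {
  "targets": [0.016,-0.06,0,0,0,0,0.087,0.032,-0.12,0,0,0,0,0.087,0.048,-0.18,0,0,0,0,0.087,0.064,-0.24,0,0,0,0,0.087,0.08,-0.3,0,0,0,0,0.087]
}}

```text
clock: 1.35
tool_pos: [0.4168, 0.0183, 0.3314]
eef_rot: [3.14, -0.0, 0.046]
force: [1.6, 0.2, 1.3]
gripper_width: 0.0868
```

```bash
python3 - <<'E'
from h import *
a=snap('wrist','w1');print(a['cam_to_world'])
E
```

```text
[[ 0.04568262  0.96421866  0.26114265  0.48856942]
 [-0.9989537   0.04353195  0.01401725  0.02173425]
 [ 0.00214764 -0.26150976  0.96519844  0.49384298]
 [ 0.          0.          0.          1.        ]]
```

Emit:
{"op": "carry_out", "data": {
  "targets": [0.016,-0.06,0,0,0,0,0.087,0.032,-0.12,0,0,0,0,0.087,0.048,-0.18,0,0,0,0,0.087,0.064,-0.24,0,0,0,0,0.087,0.08,-0.3,0,0,0,0,0.087]
}}

```text
clock: 2.02
tool_pos: [0.496, -0.284, 0.3309]
eef_rot: [3.137, 0.002, 0.038]
force: [0.5, 0.9, -0.2]
gripper_width: 0.0871
```

```bash
python3 - <<'E'
from h import *
a=snap('wrist','w2');b=load('w1')
o=get_obs();print(o['tool_pos'],o['eef_rot'],o['q'])
f=lambda x:cv2.resize(x['color'][:,:,::-1],(400,300),interpolation=cv2.INTER_AREA)
cv2.imwrite('pics/w12.png',cv2.convertScaleAbs(np.vstack([np.hstack([f(b),f(a)])]),alpha=1.5))
print(proj(a,[.487,-.283,.122]),proj(b,[.661,.033,.166]))
E
```

```text
[ 0.49720767 -0.28988156  0.3290117 ] [3.13488458 0.00403519 0.032662  ] [-0.24231104  0.24577387  0.06878112  0.00766873 -1.39587081  1.84444046]
[255.8121507  177.81196365] [253.45396115 -75.84012139]
```

View pics/w12.png

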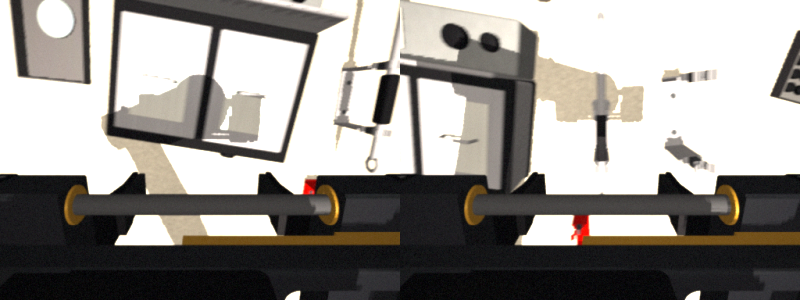

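Left panel (first wrist frame): tanks, tray and the hook at the right edge. Right panel: grip at about (602,140), i.e. (258,179) in the full frame, where (256,178) was predicted.

Emit:
{"op": "carry_out", "data": {
  "targets": [0,0,0,0,0,0,0.087,0,0,0,0,0,0,0.087]
}}

```text
clock: 2.33
tool_pos: [0.4969, -0.2894, 0.3284]
eef_rot: [3.136, 0.005, 0.033]
force: [-0.7, 0.9, -0.9]
gripper_width: 0.0872
```

```bash
python3 - <<'E'
from h import *
o=get_obs();print(o['tool_pos'],o['eef_rot'],o['q'],o['joint_velocities'])
a=snap('wrist','w3');c=a['color']
m=(c[:215].max(2)<60).astype(np.uint8);m[:,:215]=0;m[:,305:]=0
n,L,st,ce=cv2.connectedComponentsWithStats(m)
print(st[1:],ce[1:])
for i in range(1,n):
  if st[i,4]>150:
    vv,uu=np.nonzero(L==i);P=np.array([onz(a,u,v,.122)[:2] for u,v in zip(uu,vv)])
    w,V=np.linalg.eigh(np.cov(P.T));d=V[:,1]*np.sign(V[0,1]);q=(P-P.mean(0))@d;p2=(P-P.mean(0))@V[:,0]
    print(i,P.mean(0),np.arctan2(d[1],d[0]),np.ptp(q),np.ptp(p2))
E
```

```text
[ 0.49690747 -0.28942476  0.32840482] [3.13558295 0.00524918 0.03273061] [-0.24182818  0.24585302  0.06755681  0.0073194  -1.3959279   1.84408512] [ 2.46116227e-02 -2.61670321e-02 -2.75782376e-03  2.31481906e-03
 -1.58667150e-03 -1.18727168e-05]
[[244 147  16  60 825]] [[251.00242424 177.24363636]]
1 [ 0.48787616 -0.28243454] 0.040860544579636206 0.07870668324724484 0.020172380415125975
```

Emit:
{"op": "carry_out", "data": {
  "targets": [0.001,0.007,-0.05,0.005,-0.005,0.008,0.087,0.001,0.007,-0.1,0.005,-0.005,0.008,0.087,0.001,0.007,-0.15,0.005,-0.005,0.008,0.087,0.001,0.007,-0.19,0.005,-0.005,0.008,0.087,0.001,0.007,-0.2,0.005,-0.005,0.008,0.087]
}}

```text
clock: 3.0
tool_pos: [0.4966, -0.28, 0.1273]
eef_rot: [-3.142, 0.003, 0.044]
force: [0.3, -0.3, 0.3]
gripper_width: 0.0867
```

Emit:
{"op": "carry_out", "data": {
  "targets": [0,0,0,0,0,0,0.087]
}}

```text
clock: 3.12
tool_pos: [0.4974, -0.2795, 0.1284]
eef_rot: [3.141, 0.002, 0.046]
force: [-0.6, -0.3, 0.1]
gripper_width: 0.0869
```

Emit:
{"op": "carry_out", "data": {
  "targets": [0,-0.003,-0.02,0,-0.002,-0.004,0.087,0,-0.003,-0.037,0,-0.002,-0.004,0.087,0,-0.003,-0.037,0,-0.002,-0.004,0.087]
}}

```text
clock: 3.5
tool_pos: [0.4979, -0.2823, 0.0925]
eef_rot: [3.14, -0.001, 0.042]
force: [0.1, -0.3, 0.5]
gripper_width: 0.087
```

Emit:
{"op": "carry_out", "data": {
  "targets": [0,0,0,0,0,0,0.01,0,0,0,0,0,0,0.01,0,0,0,0,0,0,0.01,0,0,0,0,0,0,0.01,0,0,0,0,0,0,0.01],
  "grip_force": 15
}}

```text
clock: 4.12
tool_pos: [0.4979, -0.2824, 0.0925]
eef_rot: [3.14, -0.001, 0.042]
force: [0.8, 0.7, -0.3]
gripper_width: 0.0446
```

Emit:
{"op": "carry_out", "data": {
  "targets": [0,0,0,0,0,0,0.01,0,0,0,0,0,0,0.01,0,0,0,0,0,0,0.01,0,0,0,0,0,0,0.01,0,0,0,0,0,0,0.01],
  "grip_force": 20
}}

```text
clock: 4.75
tool_pos: [0.4978, -0.2821, 0.0924]
eef_rot: [3.141, -0.001, 0.042]
force: [-0.6, 2.0, -0.4]
gripper_width: 0.0199
```

Emit:
{"op": "carry_out", "data": {
  "targets": [0,0,0,0,0,0,0.01,0,0,0,0,0,0,0.01,0,0,0,0,0,0,0.01],
  "grip_force": 60
}}

```text
clock: 5.12
tool_pos: [0.4978, -0.2821, 0.0924]
eef_rot: [3.141, -0.001, 0.042]
force: [0.3, 1.0, -0.5]
gripper_width: 0.0194
```

Emit:
{"op": "carry_out", "data": {
  "targets": [0,0,0.01,0,0,0,0.01,0,0,0.02,0,0,0,0.01,0,0,0.035,0,0,0,0.01,0,0,0.06,0,0,0,0.01,0,0,0.1,0,0,0,0.01]
}}

```text
clock: 5.75
tool_pos: [0.4972, -0.282, 0.1939]
eef_rot: [3.141, 0.0, 0.042]
force: [0.8, -0.7, -3.0]
gripper_width: 0.0194
```

Emit:
{"op": "carry_out", "data": {
  "targets": [0,0,0.05,0,0,0,0.01,0,0,0.1,0,0,0,0.01,0,0,0.1,0,0,0,0.01]
}}

```text
clock: 6.12
tool_pos: [0.4992, -0.2831, 0.3012]
eef_rot: [3.135, -0.012, 0.043]
force: [0.3, 0.0, -2.9]
gripper_width: 0.0197
```

```bash
python3 - <<'E'
from h import *
o=get_obs();print(o['tool_pos'],o['eef_rot'],o['force'],o['wrist_torque'])
a=snap('scene','s2');b=snap('wrist','w4');
f=lambda x:cv2.resize(x['color'][:,:,::-1],(400,300),interpolation=cv2.INTER_AREA)
c=cv2.resize(a['color'][60:240,130:370,::-1],(800,600),interpolation=cv2.INTER_CUBIC)
cv2.imwrite('pics/s2c.png',cv2.convertScaleAbs(c,alpha=1.3))
E
```

```text
[ 0.49923774 -0.28310071  0.30120973] [ 3.13531596 -0.01206702  0.04266653] [ 0.31330673  0.01101329 -2.90826206] [-0.00998752 -0.00376117 -0.01827773]
```

View pics/s2c.png

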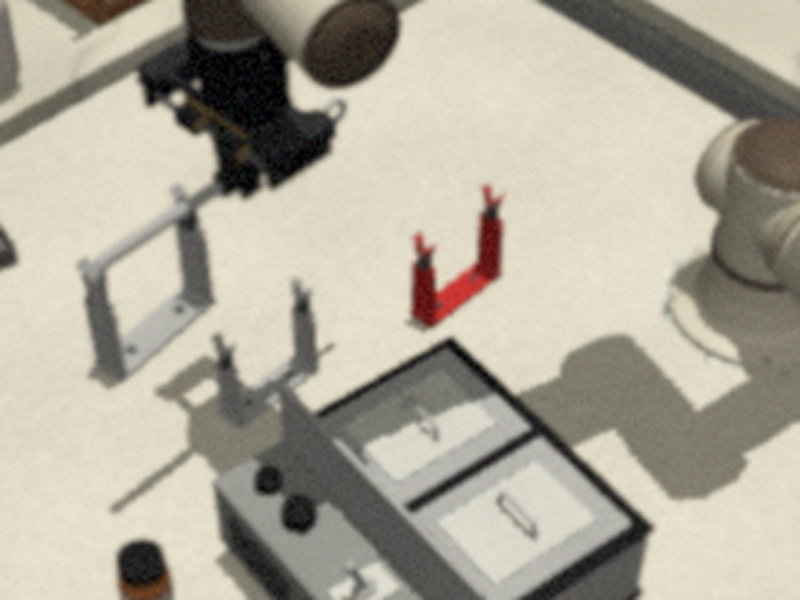

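```bash
python3 - <<'E'
from h import *
s=load('s2')
p=proj(s,[.679,-.2755,.319]);print((p-[130,60])*800/240)
p=proj(s,[.679,-.2755,.244]);print('tip',(p-[130,60])*800/240)
E
```

```text
[ 91.14782528 269.86538569]
tip [102.10753741 328.01443979]
```

Emit:
{"op": "carry_out", "data": {
  "targets": [0.001,0.05,0,0.003,0.006,-0.03,0.01,0.002,0.1,0,0.006,0.012,-0.065,0.01,0.003,0.15,0,0.006,0.012,-0.1,0.01,0.004,0.2,0,0.006,0.012,-0.13,0.01,0.005,0.25,0,0.006,0.012,-0.162,0.01]
}}

```text
clock: 6.85
tool_pos: [0.5008, -0.0303, 0.2939]
eef_rot: [-3.138, 0.013, -0.121]
force: [1.2, 0.1, -1.9]
gripper_width: 0.0193
```

Emit:
{"op": "carry_out", "data": {
  "targets": [0,0.04,0,0,0,0,0.01,0,0.07,0,0,0,0,0.01,0,0.08,0,0,0,0,0.01,0,0.08,0,0,0,0,0.01,0,0.08,0,0,0,0,0.01]
}}

```text
clock: 7.48
tool_pos: [0.5005, 0.0488, 0.2936]
eef_rot: [-3.138, 0.014, -0.122]
force: [-0.6, -0.5, -2.2]
gripper_width: 0.0196
```

```bash
python3 - <<'E'
from h import *
o=get_obs();print(o['tool_pos'],o['eef_rot'],o['force'],o['q'])
a=snap('scene','s3');b=snap('top','t3')
c=cv2.resize(a['color'][140:290,130:330,::-1],(600,450),interpolation=cv2.INTER_CUBIC)
d=cv2.resize(b['color'][130:205,180:280,::-1],(600,450),interpolation=cv2.INTER_CUBIC)
w=load('w4')
cv2.imwrite('pics/s3c.png',cv2.convertScaleAbs(cv2.resize(np.vstack([c,d]),(400,600)),alpha=1.4))
E
```

```text
[0.50052563 0.04882169 0.29355393] [-3.13817636  0.01419127 -0.12227892] [-0.63020757 -0.4900341  -2.23041088] [ 0.41403629  0.13635014 -0.14879414 -0.01058466 -1.29612007  1.03738116]
```

View pics/s3c.png

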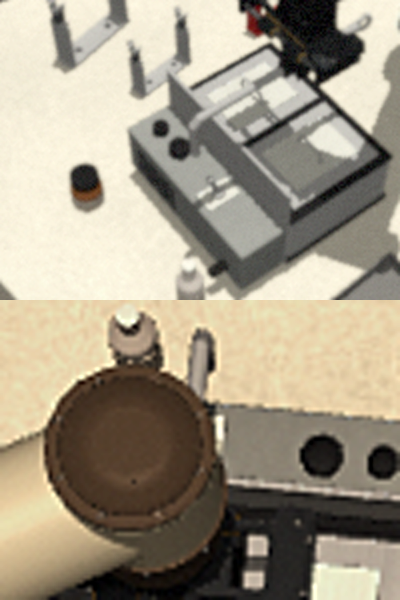

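Hook is level in the gripper (bend seen at (92,268), predicted (91,270)). The leg is now above the box, to the right of the toggle in the scene panel. Zooming in on the toggle in the first pictures, with predictions marked.

```bash
python3 - <<'E'
from h import *
psi=-.121;o=np.array([.535,.008]);R=np.array([[np.cos(psi),-np.sin(psi)],[np.sin(psi),np.cos(psi)]])
W=lambda x,y,z:[*(o+R@[x,y]),z]
im=[]
for n,(u0,v0) in (('t1',(210,145)),('s1',(216,212)),('s3',(216,212))):
    s=load(n);c=cv2.resize(s['color'][v0:v0+40,u0:u0+40,::-1],(400,400),interpolation=cv2.INTER_CUBIC);c=cv2.convertScaleAbs(c,alpha=1.4)
    for p,col in ((W(.123,.04,.166),(0,0,255)),(W(.105,.04,.124),(255,0,0)),(W(.145,.04,.155),(0,200,0))):
        q=(proj(s,p)-[u0,v0]+.5)*10;print(n,q);cv2.circle(c,(int(q[0]),int(q[1])),3,col,-1)
    im.append(c)
cv2.imwrite('pics/z.png',cv2.resize(np.hstack(im[:2]),(800,400)))
E
```

```text
t1 [205.89616485 132.21990867]
t1 [205.82908789 220.71340685]
t1 [215.26621152  75.81765602]
s1 [180.20817068 180.30748719]
s1 [232.24262783 232.1661792 ]
s1 [119.72228836 239.26019546]
s3 [180.20817068 180.30748719]
s3 [232.24262783 232.1661792 ]
s3 [119.72228836 239.26019546]
```

View pics/z.png

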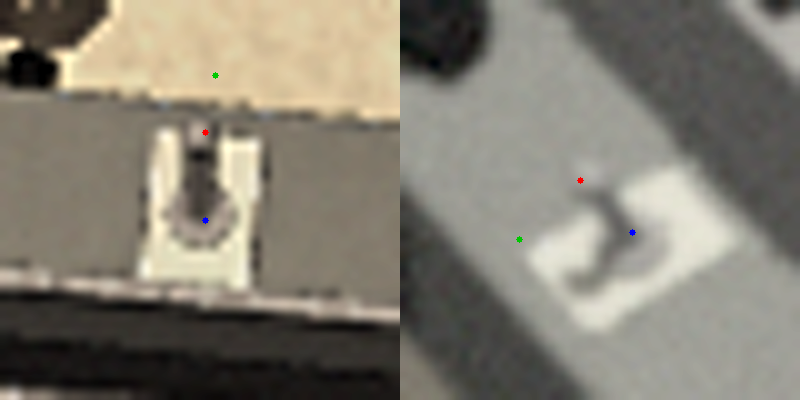

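Top panel: ball at about (201,130) against predicted (206,132). Scene panel: ball at about (590,175) against predicted (580,180). So the prediction holds to a few mm.

```bash
python3 - <<'E'
from h import *
t=load('t1');s=load('s1')
print(tri(ray(t,210+20.1-.5,145+13-.5),ray(s,216+19-.5,212+17.5-.5)), onz(t,210+20-.5,145+21.8-.5,.126))
psi=-.121;o=np.array([.535,.008]);R=np.array([[np.cos(psi),-np.sin(psi)],[np.sin(psi),np.cos(psi)]])
print(o+R@[.123,.04],o+R@[.105,.04])
# leg prediction vs s3
s3=load('s3');T=[.5005,.0488,.2936];d=np.array([np.cos(-.122),np.sin(-.122)])*.18
print('bend',(proj(s3,[T[0]+d[0],T[1]+d[1],.2936+.0176-.0026])-[130,140])*2, T[0]+d[0],T[1]+d[1])
E
```

```text
(array([0.66096172, 0.03488497, 0.17007545]), np.float64(0.0017159968061218848)) [0.64447741 0.03683326 0.126     ]
[0.66192887 0.03286083] [0.64406048 0.03503352]
bend [192.16947382 121.90039258] 0.679162100676813 0.02689443491374141
```

Emit:
{"op": "carry_out", "data": {
  "targets": [0.004,0.005,0,-0.003,-0.014,0,0.01,0.004,0.005,0,-0.003,-0.014,0,0.01,0.004,0.005,-0.02,-0.003,-0.014,0,0.01]
}}

```text
clock: 7.95
tool_pos: [0.5058, 0.054, 0.2751]
eef_rot: [-3.137, -0.005, -0.123]
force: [0.3, 0.1, -3.5]
gripper_width: 0.0198
```

Emit:
{"op": "carry_out", "data": {
  "targets": [0,0,0,0,0,0,0.01]
}}

```text
clock: 8.07
tool_pos: [0.5047, 0.0536, 0.2737]
eef_rot: [-3.139, -0.001, -0.123]
force: [-0.6, 0.1, -2.0]
gripper_width: 0.0198
```

Emit:
{"op": "carry_out", "data": {
  "targets": [0,0.001,-0.02,0,0,0,0.01,0,0.001,-0.04,0,0,0,0.01,0,0.001,-0.055,0,0,0,0.01,0,0.001,-0.06,0,0,0,0.01,0,0.001,-0.06,0,0,0,0.01]
}}

```text
clock: 8.7
tool_pos: [0.505, 0.0547, 0.214]
eef_rot: [-3.139, -0.001, -0.123]
force: [-0.2, -0.4, -1.3]
gripper_width: 0.0196
```

```bash
python3 - <<'E'
from h import *
o=get_obs();print(o['tool_pos'],o['eef_rot'],o['force'])
a=snap('scene','s4')
c=cv2.resize(a['color'][180:255,190:290,::-1],(800,600),interpolation=cv2.INTER_CUBIC)
cv2.imwrite('pics/s4c.png',cv2.convertScaleAbs(c,alpha=1.4))
E
```

```text
[0.50503466 0.05466363 0.21401002] [-3.13916110e+00 -1.47756015e-03 -1.22550497e-01] [-0.19620201 -0.36362637 -1.30962056]
```

View pics/s4c.png

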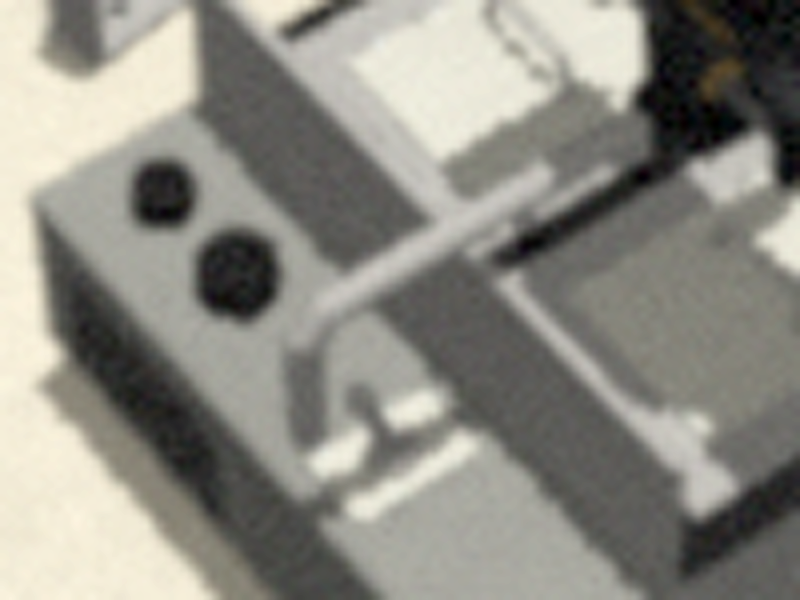

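Leg hangs behind the toggle (leg foot (305,440), ball (360,390)) and the rod is clear of the guard. Pulling to the front.

Emit:
{"op": "carry_out", "data": {
  "targets": [-0.008,0.001,0,0,0,0,0.01,-0.016,0.002,0,0,0,0,0.01,-0.024,0.003,0,0,0,0,0.01,-0.03,0.0035,0,0,0,0,0.01,-0.036,0.0043,0,0,0,0,0.01]
}}

```text
clock: 9.38
tool_pos: [0.4689, 0.0591, 0.2146]
eef_rot: [-3.138, -0.003, -0.122]
force: [1.2, -0.0, -1.9]
gripper_width: 0.0192
```

Emit:
{"op": "carry_out", "data": {
  "targets": [-0.002,0,0,0,0,0,0.01,-0.004,0.0005,0,0,0,0,0.01,-0.004,0.0005,0,0,0,0,0.01]
}}

```text
clock: 9.75
tool_pos: [0.4644, 0.0595, 0.2143]
eef_rot: [-3.139, -0.001, -0.122]
force: [-0.4, 0.4, -2.2]
gripper_width: 0.0197
```

Emit:
{"op": "carry_out", "data": {
  "targets": [-0.002,0,0,0,0,0,0.01,-0.003,0,0,0,0,0,0.01,-0.003,0,0,0,0,0,0.01]
}}

```text
clock: 10.12
tool_pos: [0.463, 0.0597, 0.2147]
eef_rot: [-3.138, -0.005, -0.122]
force: [5.7, -0.8, -4.6]
gripper_width: 0.0195
```

Emit:
{"op": "carry_out", "data": {
  "targets": [-0.002,0,0,0,0,0,0.01,-0.002,0,0,0,0,0,0.01]
}}

```text
clock: 10.38
tool_pos: [0.463, 0.06, 0.215]
eef_rot: [-3.137, -0.009, -0.123]
force: [8.5, -2.0, -5.8]
gripper_width: 0.0194
```

```bash
python3 - <<'E'
from h import *
o=get_obs();print(o['tool_pos'],o['eef_rot'],o['force'])
a=snap('scene','s5')
c=cv2.resize(a['color'][180:255,190:290,::-1],(800,600),interpolation=cv2.INTER_CUBIC)
cv2.imwrite('pics/s5c.png',cv2.convertScaleAbs(c,alpha=1.4))
psi=-.122;pv=np.array([.644,.0365])
for n,a in(('on',.4),('off',-.4)):
  p=[pv[0]+.046*np.sin(a)*np.cos(psi),pv[1]+.046*np.sin(a)*np.sin(psi),.124+.046*np.cos(a)]
  print(n,p,(proj(load('s5'),p)-[190,180]+.5)*8)
E
```

```text
[0.46304108 0.05995576 0.21503145] [-3.13694854 -0.00945727 -0.12276021] [ 8.48133188 -1.96155675 -5.80323358]
on [np.float64(0.6617800986535084), np.float64(0.03432000151784248), np.float64(0.1663688057241327)] [355.18074939 401.79869779]
off [np.float64(0.6262199013464916), np.float64(0.038679998482157515), np.float64(0.1663688057241327)] [434.53585767 353.87997889]
```

View pics/s5c.png

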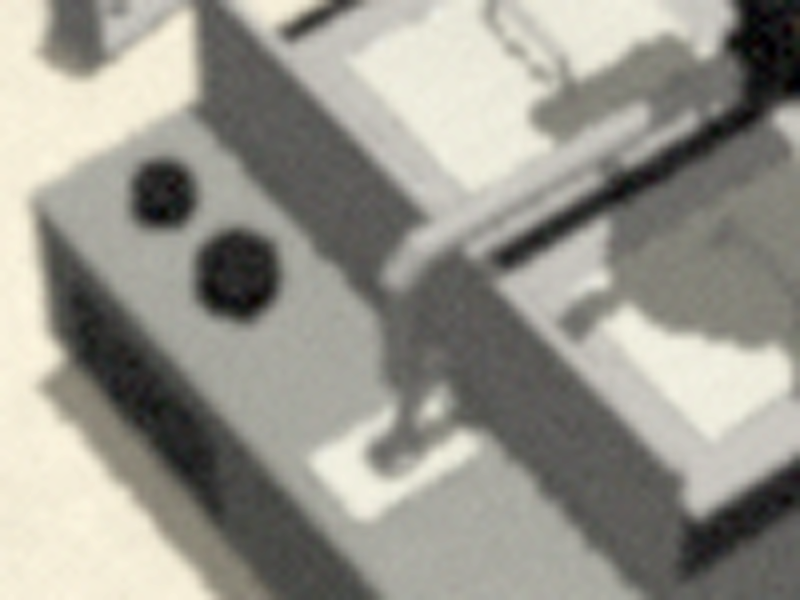

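Toggle now leans to the front, with force rising to 8.5 N at the stop and the leg position matching the off geometry. Backing off and lifting.

Emit:
{"op": "carry_out", "data": {
  "targets": [0.006,-0.001,0,0,0,0,0.01,0.013,-0.0015,0,0,0.009,0,0.01,0.013,-0.0015,0.02,0,0.009,0,0.01,0.013,-0.0015,0.05,0,0.009,0,0.01,0.013,-0.0015,0.09,0,0.009,0,0.01]
}}

```text
clock: 11.05
tool_pos: [0.4753, 0.0582, 0.3048]
eef_rot: [-3.14, 0.004, -0.123]
force: [0.8, 0.2, -2.6]
gripper_width: 0.0197
```

Emit:
{"op": "carry_out", "data": {
  "targets": [0,0,0,0,0,0,0.01,0,0,0,0,0,0,0.01]
}}

```text
clock: 11.3
tool_pos: [0.4746, 0.0582, 0.3037]
eef_rot: [-3.14, 0.006, -0.123]
force: [0.4, -0.0, -3.7]
gripper_width: 0.0194
```

```bash
python3 - <<'E'
from h import *
o=get_obs();print(o['tool_pos'],o['eef_rot'],o['force'])
a=snap('scene','s6');t=snap('top','t6');w=snap('wrist','w6')
c=cv2.resize(a['color'][180:255,190:290,::-1],(600,450),interpolation=cv2.INTER_CUBIC)
T=o['tool_pos'];y=o['eef_rot'][2];d=np.array([np.cos(y),np.sin(y)])
for k in(.180,.18):
  for z in (.0176,-.0574):
    p=[*(T[:2]+d*k),T[2]+z];print('pred',(proj(a,p)-[190,180]+.5)*4, (proj(w,p)+.5)*400/512)
f=cv2.resize(w['color'][:,:,::-1],(400,300),interpolation=cv2.INTER_AREA)
c=cv2.resize(a['color'][180:255,190:290,::-1],(400,300),interpolation=cv2.INTER_CUBIC)
cv2.imwrite('pics/s6c.png',cv2.convertScaleAbs(np.hstack([c,f]),alpha=1.4))
E
```

```text
[0.47461892 0.05818279 0.30367074] [-3.14002318  0.00646994 -0.1232594 ] [ 0.35670562 -0.02077292 -3.71845341]
pred [183.74616759  60.62859341] [ 200.82803234 -139.62818972]
pred [185.79196939 128.97862617] [201.21669779 -49.59252553]
pred [183.74616759  60.62859341] [ 200.82803234 -139.62818972]
pred [185.79196939 128.97862617] [201.21669779 -49.59252553]
```

View pics/s6c.png

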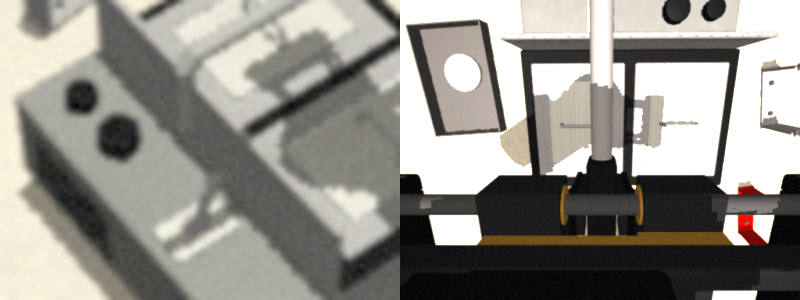

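Left panel: toggle ball at about (217,183), matching the predicted off position (217,177). Right panel: hook straight in the jaws, tray undisturbed. Returning to above the bracket.

Emit:
{"op": "carry_out", "data": {
  "targets": [0.004,-0.05,0,0,-0.003,0.03,0.01,0.008,-0.1,0,0,-0.006,0.065,0.01,0.012,-0.15,0,0,-0.006,0.1,0.01,0.016,-0.2,0,0,-0.006,0.13,0.01,0.02,-0.25,0,0,-0.006,0.165,0.01]
}}

```text
clock: 12.08
tool_pos: [0.4942, -0.1936, 0.3023]
eef_rot: [-3.141, 0.003, 0.043]
force: [1.3, 0.3, -2.2]
gripper_width: 0.0194
```

Emit:
{"op": "carry_out", "data": {
  "targets": [0.001,-0.05,0,0,0,0,0.01,0.003,-0.085,0,0,0,0,0.01,0.003,-0.09,0,0,0,0,0.01,0.003,-0.09,0,0,0,0,0.01,0.003,-0.09,0,0,0,0,0.01]
}}

```text
clock: 12.7
tool_pos: [0.4972, -0.2826, 0.3022]
eef_rot: [-3.14, 0.003, 0.045]
force: [0.3, -0.3, -1.8]
gripper_width: 0.0193
```

```bash
python3 - <<'E'
from h import *
o=get_obs();T=o['tool_pos'];R=o['eef_rot'];print(T,R)
a=snap('scene','s7');b=load('s2')
g=lambda x:cv2.cvtColor(x['color'],cv2.COLOR_RGB2GRAY)
for (u0,u1,v0,v1) in ((152,166,132,146),(165,182,120,135)):
  p=g(b)[v0:v1,u0:u1];S=g(a)[v0-8:v1+8,u0-8:u1+8]
  print(cv2.minMaxLoc(cv2.matchTemplate(S,p,cv2.TM_CCOEFF_NORMED))[1::2])
q=proj(a,[T[0]+.18,T[1]+.0078,T[2]+.0176]);print('pred bend',q,'s2 pred',proj(b,[.679,-.2755,.319]))
c=np.hstack([cv2.resize(x['color'][110:170,145:205,::-1],(400,400),interpolation=cv2.INTER_CUBIC) for x in(b,a)])
cv2.imwrite('pics/s7c.png',cv2.convertScaleAbs(c,alpha=1.3))
E
```

```text
[ 0.49722029 -0.28257412  0.30216305] [-3.14020000e+00  3.05162415e-03  4.45575822e-02]
(0.9743280410766602, (8, 9))
(0.9896811842918396, (3, 12))
pred bend [157.93494402 140.60181146] s2 pred [157.34434758 140.95961571]
```

View pics/s7c.png

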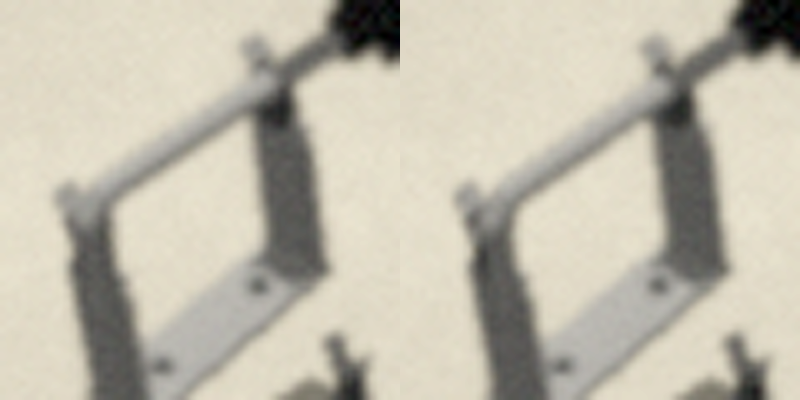

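The two panels show the hook in the same place as just after lifting, to about 1 px, so it is still level. Descending onto the clips.

Emit:
{"op": "carry_out", "data": {
  "targets": [0.0005,0.0005,-0.05,0,-0.003,-0.003,0.01,0.0005,0.0005,-0.1,0,-0.003,-0.003,0.01,0.0005,0.0005,-0.15,0,-0.003,-0.003,0.01,0.0005,0.0005,-0.175,0,-0.003,-0.003,0.01,0.0005,0.0005,-0.175,0,-0.003,-0.003,0.01]
}}

```text
clock: 13.38
tool_pos: [0.4967, -0.2808, 0.1257]
eef_rot: [-3.139, 0.004, 0.043]
force: [-0.2, -0.8, -2.5]
gripper_width: 0.0194
```

Emit:
{"op": "carry_out", "data": {
  "targets": [0,0,0,0,0,0,0.01]
}}

```text
clock: 13.5
tool_pos: [0.4981, -0.2808, 0.1275]
eef_rot: [-3.141, 0.001, 0.044]
force: [0.3, -0.0, -2.8]
gripper_width: 0.0197
```

Emit:
{"op": "carry_out", "data": {
  "targets": [0,-0.0013,-0.01,0,-0.001,-0.002,0.01,0,-0.0013,-0.016,0,-0.001,-0.002,0.01,0,-0.0013,-0.022,0,-0.001,-0.002,0.01,0,-0.0013,-0.028,0,-0.001,-0.002,0.01]
}}

```text
clock: 14.0
tool_pos: [0.4987, -0.2824, 0.1011]
eef_rot: [3.141, -0.001, 0.043]
force: [-1.9, 3.3, 13.9]
gripper_width: 0.0193
```

Emit:
{"op": "carry_out", "data": {
  "targets": [0,0,-0.004,0,0,0,0.01,0,0,-0.008,0,0,0,0.01,0,0,-0.009,0,0,0,0.01]
}}

```text
clock: 14.38
tool_pos: [0.4989, -0.282, 0.0923]
eef_rot: [-3.141, -0.001, 0.044]
force: [-1.7, 5.5, 6.1]
gripper_width: 0.0195
```

Emit:
{"op": "carry_out", "data": {
  "targets": [0,0,-0.002,0,0,0,0.01,0,0,-0.004,0,0,0,0.01,0,0,-0.004,0,0,0,0.01]
}}

```text
clock: 14.75
tool_pos: [0.499, -0.282, 0.0922]
eef_rot: [3.141, -0.001, 0.045]
force: [-7.7, 8.6, 19.9]
gripper_width: 0.0196
```

Emit:
{"op": "carry_out", "data": {
  "targets": [0,0,0,0,0,0,0.05,0,0,0,0,0,0,0.087,0,0,0,0,0,0,0.087,0,0,0,0,0,0,0.087,0,0,0,0,0,0,0.087],
  "grip_force": 10
}}

```text
clock: 15.38
tool_pos: [0.4989, -0.282, 0.0918]
eef_rot: [3.141, -0.001, 0.045]
force: [0.0, -0.0, 0.3]
gripper_width: 0.0616
```

Emit:
{"op": "carry_out", "data": {
  "targets": [0,0,0,0,0,0,0.087,0,0,0,0,0,0,0.087,0,0,0,0,0,0,0.087]
}}

```text
clock: 15.75
tool_pos: [0.4989, -0.282, 0.0918]
eef_rot: [3.141, -0.001, 0.045]
force: [-0.1, 1.1, 0.2]
gripper_width: 0.0853
```

Emit:
{"op": "carry_out", "data": {
  "targets": [0,0,0.03,0,0,0,0.087,0,0,0.08,0,0,0,0.087,0,0,0.13,0,0,0,0.087,0,0,0.18,0,0,0,0.087,0,0,0.23,0,0,0,0.087]
}}

```text
clock: 16.38
tool_pos: [0.4986, -0.2819, 0.3237]
eef_rot: [3.141, -0.001, 0.045]
force: [0.6, -0.7, -0.3]
gripper_width: 0.0871
```

Emit:
{"op": "carry_out", "data": {
  "targets": [-0.05,-0.03,0,0,0,0,0.087,-0.1,-0.06,0,0,0,0,0.087,-0.12,-0.09,0,0,0,0,0.087,-0.12,-0.1,0,0,0,0,0.087,-0.12,-0.1,0,0,0,0,0.087]
}}

```text
clock: 17.0
tool_pos: [0.3788, -0.3821, 0.3233]
eef_rot: [3.141, -0.001, 0.044]
force: [-0.2, 0.8, 1.3]
gripper_width: 0.0872
```

```bash
python3 - <<'E'
from h import *
a=snap('scene','s8');b=load('s1');t=snap('top','t8');t0=load('t1')
g=lambda x:cv2.cvtColor(x['color'],cv2.COLOR_RGB2GRAY)
def m(A,B,u0,u1,v0,v1):
  r=cv2.matchTemplate(g(A)[v0-6:v1+6,u0-6:u1+6],g(B)[v0:v1,u0:u1],cv2.TM_CCOEFF_NORMED);_,s,_,l=cv2.minMaxLoc(r)
  return round(s,3),l[0]-6,l[1]-6
for n,w in (('bend',(163,176,182,203)),('grip',(198,222,146,166)),('eye',(222,238,134,146)),('jar',(164,184,220,246)),('cleaner',(215,236,268,300)),('tray',(275,358,264,340))): print('scene',n,m(a,b,*w))
for n,w in (('bend',(314,332,154,175)),('grip',(320,340,196,230)),('jar',(278,298,130,154)),('tray',(128,178,158,224)),('cleaner',(204,224,130,152))): print('top',n,m(t,t0,*w))
f=lambda x,u,v:cv2.resize(x['color'][v:v+120,u:u+160,::-1],(400,300),interpolation=cv2.INTER_CUBIC)
cv2.imwrite('pics/fin.png',cv2.convertScaleAbs(np.vstack([np.hstack([f(b,150,120),f(a,150,120)]),np.hstack([f(t0,185,145),f(t,185,145)])]),alpha=1.4))
E
```

```text
scene bend (0.963, -1, 0)
scene grip (0.901, 0, 0)
scene eye (0.923, -1, 0)
scene jar (0.997, 0, 0)
scene cleaner (0.998, 0, 0)
scene tray (0.999, 0, 0)
top bend (0.884, 0, 0)
top grip (0.67, 0, -3)
top jar (1.0, 0, 0)
top tray (1.0, 0, 0)
top cleaner (1.0, 0, 0)
```

The picture limit is reached, so I go on with numbers. I'll clear the arm and check hook height and toggle to sub-pixel level against the first pictures.

Emit:
{"op": "carry_out", "data": {
  "targets": [-0.02,-0.05,0.02,0,0,0,0.087,-0.03,-0.1,0.05,0,0,0,0.087,-0.04,-0.15,0.07,0,0,0,0.087,-0.04,-0.2,0.07,0,0,0,0.087,-0.04,-0.2,0.07,0,0,0,0.087]
}}

```text
clock: 17.73
tool_pos: [0.3401, -0.5832, 0.3894]
eef_rot: [-3.138, 0.002, 0.044]
force: [0.1, -0.3, -1.4]
gripper_width: 0.0865
```

```bash
python3 - <<'E'
from h import *
a=snap('scene','s9');b=load('s1');t=snap('top','t9');t0=load('t1')
g=lambda x:cv2.cvtColor(x['color'],cv2.COLOR_RGB2GRAY)
def m(A,B,u0,u1,v0,v1,k=8):
  z=lambda i:cv2.resize(i,None,fx=k,fy=k,interpolation=cv2.INTER_CUBIC)
  r=cv2.matchTemplate(z(g(A)[v0-4:v1+4,u0-4:u1+4]),z(g(B)[v0:v1,u0:u1]),cv2.TM_CCOEFF_NORMED);_,s,_,l=cv2.minMaxLoc(r)
  return round(s,3),l[0]/k-4,l[1]/k-4
for n,w in (('bend',(163,176,182,203)),('grip',(198,222,146,166)),('eye',(222,238,134,146)),('clipbase',(195,226,170,192))): print('scene',n,m(a,b,*w))
for n,w in (('bend',(314,332,154,175)),('grip',(320,340,196,230)),('eye',(325,337,234,255)),('unit',(190,290,190,250))): print('top',n,m(t,t0,*w))
R0=np.array([1,0.042,0])
for p in ([.677,-.2755,.11],[.36,-.288,.11]):
  p=np.array(p);print('px per mm: along',(proj(a,p+R0*.001)-proj(a,p)).round(3),'up',(proj(a,p+[0,0,.001])-proj(a,p)).round(3),'y',(proj(a,p+[0,.001,0])-proj(a,p)).round(3),'TOP along',(proj(t,p+R0*.001)-proj(t,p)).round(3),'up',(proj(t,p+[0,0,.001])-proj(t,p)).round(3))
# toggle: where did the picture change near the switch
for n,A,B,(u,v),pts in(('scene',a,b,(216,212),0),('top',t,t0,(210,145),0)):
  d=g(A)[v:v+40,u:u+40].astype(int)-g(B)[v:v+40,u:u+40];dk=np.argwhere(d<-25)
  print(n,'darker now',len(dk),(dk.mean(0)[::-1]+[u,v]) if len(dk) else '', 'brighter',len(np.argwhere(d>25)),(np.argwhere(d>25).mean(0)[::-1]+[u,v]))
print(proj(a,[.6262,.0387,.1664]),proj(t,[.6262,.0387,.1664]),get_obs()['force'])
E
```

```text
scene bend (0.99, -0.625, 0.125)
scene grip (0.869, -0.125, 0.25)
scene eye (0.963, -0.375, 0.0)
scene clipbase (0.997, 0.0, 0.0)
top bend (0.986, 0.0, -0.125)
top grip (0.981, 0.0, -0.25)
top eye (0.29, -0.25, -0.75)
top unit (0.999, 0.0, 0.0)
px per mm: along [-0.232  0.169] up [-0.038 -0.198] y [0.187 0.168] TOP along [-0.028 -0.289] up [ 0.053 -0.084]
px per mm: along [-0.198  0.142] up [-0.005 -0.202] y [0.191 0.141] TOP along [-0.028 -0.313] up [ 0.062 -0.015]
scene darker now 33 [241.36363636 231.78787879] brighter 47 [237.46808511 233.34042553]
top darker now 13 [228.53846154 169.61538462] brighter 29 [229.55172414 161.34482759]
[243.82655656 223.72891706] [228.32455405 168.65760176] [0.15292822 0.69539902 0.06172075]
```

```bash
python3 -c "
from bench import hand_in
print(hand_in())"
```

```text
the job is handed in; nothing more can be done
None
```

I switched the heater off with the lid hook, pressed the hook back home in both clips, let go and handed the job in at about 18 s of the 66 s allowed. I got no verdict back.

**Toggle:** I reached over the guard with the hook and pulled the toggle forward until the force rose to about 8.5 N with no further motion. Afterwards the ball appeared where the off position should be, about 6 px off in a 4x enlargement. In the final pictures, the changes around the switch agree with off in the top view. In the scene view they are only roughly consistent, because that was a coarse measure of brightness change.

**Hook:** While I pressed it in, the force peaked near 14 N, dropped as it snapped in, then rose to 20 N with no further motion. The tool was then at 92.2 mm, against 92.4 mm when I first gripped it home. The pictures put the bent end and eye within about 1 to 2 mm of their start, roughly 1 mm forward along the rod.

**Surroundings:** The tray, cleaner and jar showed no shift in either camera, and the unit showed none in the top view. The arm ended well clear, touching nothing.

**Doubtful checks:**
- The eye in the top view matched poorly (0.29), and the grip in the scene view only moderately (0.87). I put both down to the arm's shadow but did not confirm it.
- The two cameras disagree by 1 to 2 mm on how far the hook moved along the rod.
- I could not look at a final picture, because all 12 views were used. The last checks are numeric only.

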